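Demagnetise two steel pillars

TASK

Drop the two loose steel hexagonal pillars into the round open well of the bench demagnetiser, and only then press the pad of its spring-loaded lever down until the pad's top face is level with the small pointer on the scale post beside it. Hold it level there for two seconds and finish the job still holding it: do not let go. Do not shift the pointer, and leave the relay, knob, mug and meter where they are.

Things in the scene. Friction and masses are not known exactly. Their poses are not given: they have to be found in the camera images.
- pillar_a_mid (a point): Centre of the first loose plain steel hexagonal pillar (spacer): 50 mm long, 18 mm across flats, 20.8 mm across corners, about 90 g, lying on the bench on one flat, so this point is 9 mm above the bench. Its x axis runs along the length.
- pillar_b_mid (a point): Centre of the second pillar, identical to the first.
- demag: The demagnetiser, a grey box 140 mm (its x) by 200 mm (its y), top 70 mm above the bench, fixed to the bench. Origin on the bench under the box's centre; z up. A black round well, 55 mm tall, stands on its top at its +y end; the lever reaches out beyond its -y end.
- well_floor (a point): Centre of the well's inner floor, 75 mm above the bench. The well's inner diameter is 82 mm, outer 94 mm.
- well_mouth (a point): Centre of the well's open mouth, level with its rim, 125 mm above the bench and 50 mm above the well's inner floor.
- lever (a joint): Lever angle in rad: 0 at rest (pad raised), grows as the pad is pressed down, 0.4 at the lower stop. The horizontal pivot lies along the demagnetiser's x axis, 105 mm above the bench and 130 mm from the pad's centre (measured along the arm); the lever is level at 0.2. A spring returns it: at the pad about 2.5 N to start it moving, 7 N half-way and 11.5 N at the stop.
- pad_top (a point): Centre of the top face of the lever's pad, a black square plate 44 by 44 mm, 8 mm thick, at the lever's free end. About 135 mm above the bench at rest; it moves with the lever, down to about 83 mm at the stop. Its x and y axes lie in the pad's face (y along the arm towards the pivot), z is the face's normal.
- pointer (a point): Tip of the brass index pointer, a 3 mm thick blade beside the middle of the pad's edge on the demagnetiser's +x side (the side away from the robot), 24 mm from the pad's centre line. The pointer sits as a 24 mm wide collar on a narrow upright aluminium scale post, whose top is 135 mm above the bench and which stands 38 mm from the pad's centre line. This point is at the middle of the blade's thickness; the pad is right when its top face is at this height.
- index (a joint): Height setting of the pointer on its scale post, m: 0 lowest (tip 99 mm above the bench), 0.020 highest (119 mm). Stiff; it differs from start to start and stays as set.
- relay: Bystander: small black relay standing pins up, 28 by 20 mm, 41 mm tall, loose on the bench. Origin at the centre of its underside.
- knob: Bystander: round black control knob, 36 mm wide and 24 mm tall, loose on the bench. Origin at the centre of its underside.
- mug: Bystander: white mug, 76 mm wide, 90 mm tall, handle at its +y. Origin at the centre of its underside.
- meter: Bystander: hand-held grey meter lying flat, 140 (x) by 75 (y) mm, up to 40 mm tall at its dial. Origin at the centre of its underside.
There are look-alikes about, which are no part of the job. Leave any red look-alike of the part that bears pillar_a_mid alone.

How it is judged (in metres and radians):
On the way, in this order (a step that is already met when the one before it is completed fails the run):
1. both pillars are in the well, with the lever still up (horizontal distance between each of pillar_a_mid, pillar_b_mid and well_floor below 0.042 m and z of pillar_a_mid in the frame of demag between 0.075 and 0.12 m and z of pillar_b_mid in the frame of demag between 0.075 and 0.12 m and value of joint lever below 0.08 rad), for 0.2 s.
2. the robot holds the pad level with the pointer for 2 s (z of pad_top in the frame of pointer between -0.004 and 0.004 m and (contact force between lever and the arm above 1 N or contact force between lever and the fingers above 1 N) and horizontal distance between each of pillar_a_mid, pillar_b_mid and well_floor below 0.042 m and z of pillar_a_mid in the frame of demag between 0.075 and 0.12 m and z of pillar_b_mid in the frame of demag between 0.075 and 0.12 m), for 1.8 s.
At the end, for the whole second after the job is handed in: Both pillars in the well (centres within 42 mm of its axis and at least 5 mm below the rim), the robot itself pressing on the lever with more than 1 N, the middle of the pad's top face within 4 mm above or below the pointer's tip, and all this kept through the last second (all of step 2); the arm keeps its last pose, push and grip.
It fails at once if the relay, knob, mug or meter is moved more than 30 mm (distance of any of relay, knob, mug, meter from where it was at the start of the episode above 0.03 m).
It fails at once if the pointer is shifted more than 4 mm (distance of pointer from where it was at the start of the episode above 0.004 m).
It fails at once if the lever is pressed before both pillars are in the well (value of joint lever above 0.1 rad and not (horizontal distance between each of pillar_a_mid, pillar_b_mid and well_floor below 0.042 m and z of pillar_a_mid in the frame of demag between 0.075 and 0.12 m and z of pillar_b_mid in the frame of demag between 0.075 and 0.12 m)).
It also fails if it takes over 69 s, if anything falls off the work surface, if the arm or the gripper's body presses on something with over 40 N, if the wrist force passes 120 N, or if a joint passes its speed limit or range.

ROBOT

A 6-joint arm with a two-finger parallel gripper is mounted at the origin on the work surface. World frame = base frame: x ahead of the robot, y to its left, z up, the work surface at z = 0. Lengths are in mm, angles in degrees, forces in N, time in s.
With the tool pointing down it reaches from about 350 to 850 mm from the base axis. Payload 8.1 kg.
Tool frame: the origin (TCP) lies between the finger pads; the fingertips stand 22 mm ahead of it and the grasp point (between the pads) lies 3 mm ahead of it; z points along the fingers, y is the line along which they close (so a half turn about z gives the same grasp; the last joint's range is limited). The gripper opens to 85 mm and grips with 20 to 120 N. Pads are 22 mm wide; open, the fingers measure 114 mm over their backs; the gripper's body (76 mm by 85 mm) begins 54 mm behind the grasp point. The pads swing forward as they close: fully open they stand 13 mm farther back than shut.
Start: joints at [-72.731, 7.471, 85.268, -0, 87.261, -4.893], TCP at [226.356, -555.669, 253.292] pointing down, gripper open.
Joint ranges: [-169.43, 169.43], [-51.17, 129.36], [1.28, 143.12], [-76.62, 256.62], [0, 156.53], [-152.29, 152.29]. Speed limits (degrees/s): [136.94, 136.94, 159.86, 180, 180, 180].

INTERFACE

Orientations are given as [roll, pitch, yaw] about the fixed x, y, z axes, in that order (R = Rz(yaw) Ry(pitch) Rx(roll)).
In Python, from bench import sense, snapshot, calibration, hand_in gives the robot as it stands.
- The arm moves only by the shell command python3 -m crank 'ROWS' [FORCE]. ROWS is JSON, a list of rows, each a list of 5 numbers: the shift along the tool's x, y, z in cm, then the turn about the tool's z in rad, then the finger opening in cm, from 0 to 8.54. A call has 1 to 20 rows; each row is the pose to reach, as a shift and turn from the pose commanded when the call began, along the tool's axes at that moment; what a row does not reach only later rows make up. A row lasts 1/10 s, in which the tool goes at most 50 mm and 8.59 degrees, less where a joint would pass 70% of its speed; a pose out of reach is approached as far as the arm can. A call with a gripper value outside its range is refused whole. The fingers move at their own pace and stop on an object; FORCE is the grip in N (left out, the last holds). Time passes only in rows, so rows that repeat a pose let the fingers close. It gives the time, the measured TCP pose, the force, the opening and the grip force at its end, in the units of the state.
- sense(): the state, without advancing time (a new reading comes with each control period).
- snapshot(name): name is "scene" or "top" or "wrist"; returns (picture, depth): 480x640x3 uint8, red, green, blue; 480x640 float32, mm along the optical axis (not along the pixel's ray), 0 where there is no reading.
- calibration(name): a dict with "fovy" (degrees; the focal length in pixels is half the picture's height over the tangent of half this angle, whatever the lens; pixels are square), "cx", "cy" (the principal point, pixels), "k1" (the pictures are not rectified: a ray, as slopes to the right and down, at radius r is drawn at 1 + k1 r^2 times it, then the intrinsics apply), "rvec" (rotation vector, rad) and "tvec" (3), from world to camera coordinates, as OpenCV has them; the wrist camera has in their place "tool_from_camera" (4x4, takes a point from camera to tool coordinates, whose origin is the TCP and whose axes are the flange's). Camera axes: x right, y down, z forward; pixel columns grow to the right and rows downward; lengths in mm; the calibration is good to about 2 mm. A picture is of the moment at which its call begins: read the wrist's pose just before it. calibration takes no time and is no camera call.
- hand_in(): hands the job in; it is judged then, once.
The state is a dict: "time": time; "joint_pos": joint angles; "qd": joint speeds; "joint_efforts": joint torques, N m; "tool_pos": TCP position; "tcp_rot": TCP orientation; "ft_force": force on the tool from outside, world axes, zero at the start; "wrist_torque": the same for the moment, N m; "finger_gap": finger opening in mm; "grip_force": force on a finger pad.
Only numpy, scipy, OpenCV 4.12 (cv2) and the standard library are available. Lean on these libraries where they do the work, as an engineer would, in place of code of your own. Each camera call takes 0.05 s, during which the arm holds its last target. There are 200 camera calls.

## Working session

There is one attempt and no reset: what is moved stays moved. The work goes in short steps, Python scripts to look and compute and a shell command to move; the robot and the scene stay as the last step left them, time stands still between calls to the robot, and variables do not carry over. Pictures are saved under pics/ and viewed, at most 13 in all, crops included, and the job is handed in when it is done.

```bash
mkdir -p pics; ls; cat > h.py <<'E'
import numpy as np, cv2
from bench import sense, snapshot, calibration
def look(name):
    s=sense(); im,d=snapshot(name); np.savez(f'pics/{name}.npz',im=im,d=d,p=s['tool_pos'],r=s['tcp_rot'])
    return im,d
def R(r):
    from scipy.spatial.transform import Rotation as Q
    return Q.from_euler('xyz',r,degrees=True).as_matrix()
def w(name,u,v,z=None):
    """pixel -> world with depth, or on plane z"""
    f=np.load(f'pics/{name}.npz'); c=calibration(name); F=240/np.tan(np.radians(c['fovy'])/2)
    K=np.array([[F,0,c['cx']],[0,F,c['cy']],[0,0,1]])
    x,y=cv2.undistortPoints(np.array([[[u,v]]],float),K,np.array([c['k1'],0,0,0.]))[0,0]
    if 'rvec' in c:
        A=cv2.Rodrigues(np.array(c['rvec'],float))[0].T; o=-A@np.ravel(c['tvec'])
    else:
        T=np.array(c['tool_from_camera']); r=R(f['r']); A=r@T[:3,:3]; o=r@T[:3,3]+f['p']
    ray=A@np.array([x,y,1])
    if z is None:
        p=f['d'][int(v)-1:int(v)+2,int(u)-1:int(u)+2]; t=np.median(p[p>0])
    else: t=(z-o[2])/ray[2]
    return o+t*ray
def save(im,fn,box=None,k=1):
    if box: im=im[box[1]:box[3],box[0]:box[2]]
    cv2.imwrite('pics/'+fn,cv2.resize(im[:,:,::-1],None,fx=k,fy=k,interpolation=cv2.INTER_CUBIC))
E
python3 - <<'E'
from h import *
print(sense())
for n in('scene','top'):
    im,d=look(n); save(im,n+'1.png')
    print(calibration(n))
E
```

```text
pics
{'time': 0.0, 'joint_pos': array([-7.27325005e+01,  7.51512539e+00,  8.53290132e+01, -1.89561731e-03,
        8.72629178e+01, -4.89420241e+00]), 'qd': array([-9.46898405e-02,  4.88020512e-02, -8.87618514e-03, -3.30975593e-02,
       -1.84813650e-05,  5.86133459e-02]), 'joint_efforts': array([-1.41755936e-03, -5.69393528e+01, -5.00554347e+01, -2.27512505e-04,
        1.48650329e-02,  3.48038918e-05]), 'tool_pos': array([ 226.17860348, -555.18009756,  252.24677949]), 'tcp_rot': array([-1.79893172e+02, -7.24725354e-03,  2.21617874e+01]), 'ft_force': array([-0.93311147, -0.06970556,  0.1930657 ]), 'wrist_torque': array([-0.01478186, -0.02173104,  0.02234809]), 'grip_force': 0.0, 'finger_gap': 85.74929119938852}
{'fovy': 57.1403930775402, 'cx': 316.26504856771083, 'cy': 232.29815247708106, 'k1': -0.09874039160429222, 'rvec': array([ 2.18806376,  1.49344084, -0.41863246]), 'tvec': array([-231.33315361, -386.46317687, 1303.67401045])}
{'fovy': 47.154374726503804, 'cx': 317.96108441890095, 'cy': 237.56457314175572, 'k1': -0.025500097798732965, 'rvec': array([ 2.11119308, -2.12305434,  0.18076593]), 'tvec': array([  53.6311544 ,  607.28594718, 1034.5135565 ])}
```

View pics/top1.png

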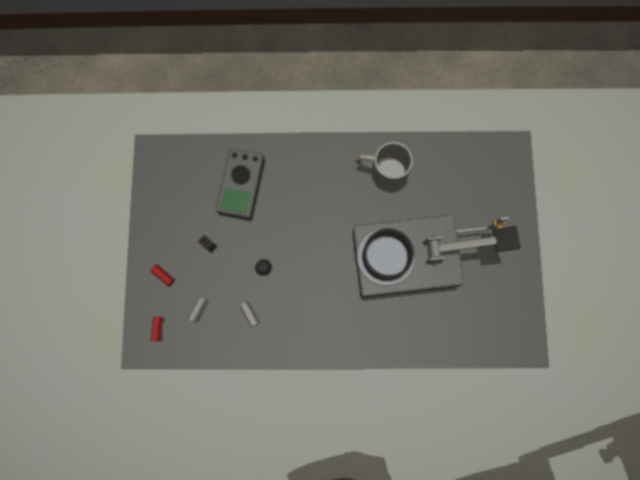

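View pics/scene1.png

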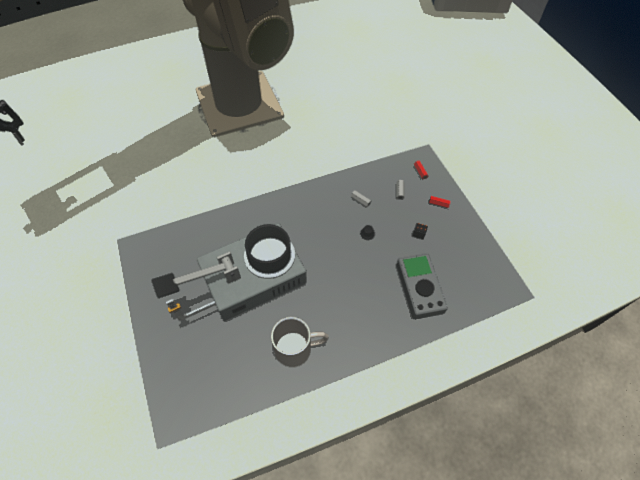

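The top view shows two grey pillars at (198,310) and (249,314), with red decoys at (162,275) and (156,329). The well is at (386,256), the pad at (507,239) and the brass pointer at (497,224). The scene view agrees, with the pad at (165,285) and the pointer at (174,305).

```bash
python3 - <<'E'
from h import *
np.set_printoptions(precision=1,suppress=True)
im=np.load('pics/top.npz')['im']
g=cv2.cvtColor(im,cv2.COLOR_RGB2GRAY)
for n,(u,v) in dict(a=(198,310),b=(249,314)).items():
    m=np.zeros_like(g); s=np.s_[v-20:v+20,u-20:u+20]; m[s]=(g[s]>np.median(g[s])+25)
    (c,wh,_)=r=cv2.minAreaRect(cv2.findNonZero(m)); b=cv2.boxPoints(r)
    e=max([b[1]-b[0],b[2]-b[1]],key=np.linalg.norm)
    p,q=w('top',*(c-e/2),14),w('top',*(c+e/2),14)
    print(n,c,wh,(p+q)/2,np.linalg.norm(p-q),'yaw',np.degrees(np.arctan2(*(q-p)[1::-1])))
for n,u,v,z in [('well',386,254,125),('pad',507,239,135),('padL',495,239,135),('ptr',497,224,None),('knob',263,267,24),('relay',207,243,41),('pivot',434,249,110),('ptrpl',495,226,109)]: print(n,w('top',u,v,z),w('top',u,v))
save(im,'padcrop.png',(420,180,560,290),5)
E
```

```text
a (195.99314880371094, 308.7270812988281) (3.2509703636169434, 22.824520111083984) [470.8 298.5  14. ] 45.35521139166596 yaw -27.035104462186982
b (248.35983276367188, 313.576416015625) (22.90509605407715, 3.7510085105895996) [460.7 192.   14. ] 46.43107041034078 yaw -150.396837061836
well [563.  -76.2 125. ] [570.8 -81.7  75.1]
pad [ 587.8 -297.8  135. ] [ 587.7 -297.7  135.4]
padL [ 587.9 -275.8  135. ] [ 588.5 -276.7  132.1]
ptr [ 622.5 -291.1  104.1] [ 622.5 -291.1  104.1]
knob [553.8 162.5  24. ] [553.8 162.5  24.1]
relay [601.  274.6  41. ] [601.8 275.6  36.6]
pivot [ 574.2 -168.1  110. ] [ 573.7 -167.4  113.6]
ptrpl [ 617.7 -285.5  109. ] [ 625.5 -297.3   71.4]
```

View pics/padcrop.png

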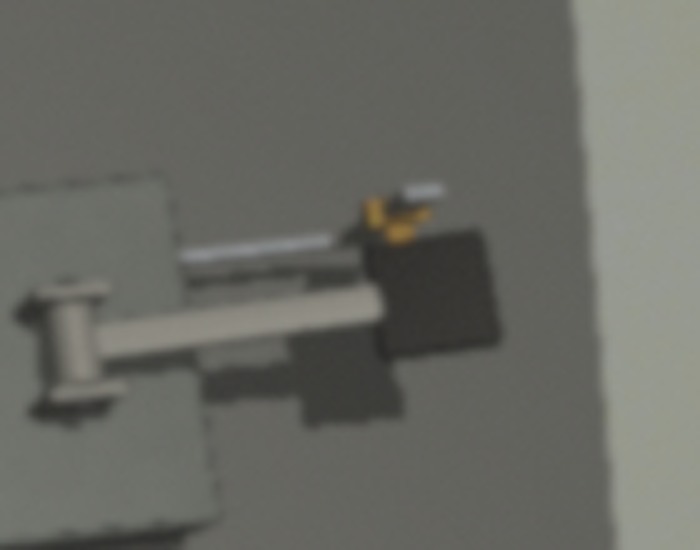

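The crop shows the pad's +x edge next to the brass blade, with the blade tip at about crop (400,240). The demagnetiser is yawed about 6°. Next I move above the pillars for a wrist look.

```bash
cat >> h.py <<'E'
def plan(p,yaw):
    s=sense(); r=R(s['tcp_rot']); d=r.T@(np.array(p)-s['tool_pos'])/10
    t=-(yaw-s['tcp_rot'][2]); t=(t+90)%180-90
    print('at',np.round(s['tool_pos'],1),np.round(s['tcp_rot'],1),'F',np.round(s['ft_force'],1),'gap',round(s['finger_gap'],1),'t',s['time'],'-> cm',np.round(d,2),'turn',round(np.radians(t),3),'j6',round(s['joint_pos'][5],1))
E
python3 - <<'E'
from h import *
print(calibration('wrist'))
plan((461,240,260),29)
E
```

```text
{'fovy': 70.74385874422049, 'cx': 316.81122837017057, 'cy': 240.37224974067993, 'k1': -0.003843164298079864, 'tool_from_camera': array([[ 1.69118529e-04, -9.52769568e-01, -3.03694124e-01,
         7.82623774e+01],
       [ 9.99999975e-01,  2.04739080e-04, -8.54499234e-05,
         1.62394327e+00],
       [ 1.43592142e-04, -3.03694103e-01,  9.52769579e-01,
        -1.20371326e+02],
       [ 0.00000000e+00,  0.00000000e+00,  0.00000000e+00,
         1.00000000e+00]])}
at [ 226.2 -555.2  252.3] [-179.9   -0.    22.2] F [-0.1 -0.5  0. ] gap 85.4 t 0.1 -> cm [ 51.74 -64.79  -0.65] turn -0.119 j6 -4.9
```

```bash
python3 -m crank '[[52,-65,-0.6,-0.12,8.5],[52,-65,-0.6,-0.12,8.5],[52,-65,-0.6,-0.12,8.5],[52,-65,-0.6,-0.12,8.5],[52,-65,-0.6,-0.12,8.5],[52,-65,-0.6,-0.12,8.5],[52,-65,-0.6,-0.12,8.5],[52,-65,-0.6,-0.12,8.5],[52,-65,-0.6,-0.12,8.5],[52,-65,-0.6,-0.12,8.5],[52,-65,-0.6,-0.12,8.5],[52,-65,-0.6,-0.12,8.5],[52,-65,-0.6,-0.12,8.5],[52,-65,-0.6,-0.12,8.5],[52,-65,-0.6,-0.12,8.5],[52,-65,-0.6,-0.12,8.5],[52,-65,-0.6,-0.12,8.5],[52,-65,-0.6,-0.12,8.5],[52,-65,-0.6,-0.12,8.5],[52,-65,-0.6,-0.12,8.5]]' 60
python3 - <<'E'
from h import *
plan((461,240,260),29)
im,d=look('wrist'); save(im,'wrist1.png')
E
```

```text
time: 2.1
tool_pos: [462.5, 241.7, 258.9]
tcp_rot: [180.0, 0.1, 29.0]
ft_force: [0.1, 0.2, 0.1]
finger_gap: 85.2
grip_force: 0.0
at [462.5 241.7 258.9] [1.8e+02 1.0e-01 2.9e+01] F [0.1 0.2 0.1] gap 85.2 t 2.1 -> cm [-0.21  0.08 -0.11] turn 0.0 j6 83.0
```

View pics/wrist1.png

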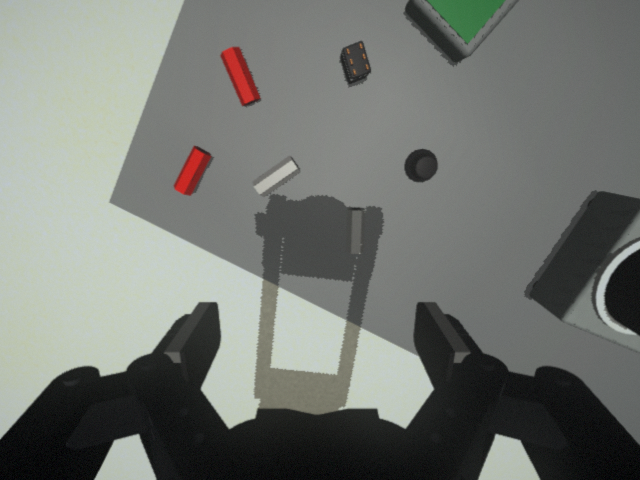

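The wrist view shows pillar a at (276,175) and b, in the gripper's shadow, at (357,231). I refine both from depth.

```bash
cat >> h.py <<'E'
def cloud(name,u,v,n,zlo,zhi):
    f=np.load(f'pics/{name}.npz'); c=calibration(name); F=240/np.tan(np.radians(c['fovy'])/2)
    K=np.array([[F,0,c['cx']],[0,F,c['cy']],[0,0,1]])
    V,U=np.mgrid[v-n:v+n,u-n:u+n]; V=V.clip(0,479);U=U.clip(0,639); uv=np.stack([U.ravel(),V.ravel()],1).astype(float)
    xy=cv2.undistortPoints(uv[:,None],K,np.array([c['k1'],0,0,0.]))[:,0]; d=f['d'][V.ravel(),U.ravel()]
    P=np.c_[xy,np.ones(len(xy))]*d[:,None]
    if 'rvec' in c: A=cv2.Rodrigues(np.array(c['rvec'],float))[0]; W=(P-np.ravel(c['tvec']))@A
    else:
        T=np.array(c['tool_from_camera']); W=(P@T[:3,:3].T+T[:3,3])@R(f['r']).T+f['p']
    k=(d>0)&(W[:,2]>zlo)&(W[:,2]<zhi); return W[k],uv[k]
E
python3 - <<'E'
from h import *
for n,u,v in(('a',276,175),('b',357,231)):
    P,uv=cloud('wrist',u,v,32,12,26)
    c,wh,_=r=cv2.minAreaRect(P[:,:2].astype(np.float32)); b=cv2.boxPoints(r); e=max([b[1]-b[0],b[2]-b[1]],key=np.linalg.norm)
    print(n,len(P),c,wh,np.median(P[:,2]),uv.mean(0),np.degrees(np.arctan2(e[1],e[0]))%180)
    plan((*c,90),(np.degrees(np.arctan2(e[1],e[0]))+90)%180-90)
E
```

```text
a 762 (470.31268310546875, 295.1650390625) (18.558568954467773, 50.2066764831543) 17.244741085010162 [274.9816273  176.71259843] 152.95178
at [462.6 241.5 259.2] [180.   0.  29.] F [ 0.3  0.5 -0.1] gap 85.2 t 2.15 -> cm [ 3.28 -4.33 16.92] turn 0.978 j6 83.0
b 670 (459.8295593261719, 189.06500244140625) (50.402259826660156, 17.983861923217773) 17.246266223203875 [355.08059701 230.89701493] 30.414265
at [462.6 241.5 259.2] [180.   0.  29.] F [ 0.3  0.5 -0.1] gap 85.2 t 2.15 -> cm [-2.77  4.45 16.92] turn -0.025 j6 83.0
```

```bash
python3 -m crank '[[-2.8,4.5,4,-0.025,6],[-2.8,4.5,9,-0.025,6],[-2.8,4.5,14,-0.025,6],[-2.8,4.5,18,-0.025,6],[-2.8,4.5,21,-0.025,6],[-2.8,4.5,23.3,-0.025,6],[-2.8,4.5,23.3,-0.025,6],[-2.8,4.5,23.3,-0.025,6],[-2.8,4.5,23.3,-0.025,1],[-2.8,4.5,23.3,-0.025,1],[-2.8,4.5,23.3,-0.025,1],[-2.8,4.5,23.3,-0.025,1],[-2.8,4.5,23.3,-0.025,1],[-2.8,4.5,23.3,-0.025,1],[-2.8,4.5,23.3,-0.025,1]]' 60
python3 -c "
from h import *
plan((563,-76,230),6)"
```

```text
time: 3.65
tool_pos: [461.5, 189.9, 28.2]
tcp_rot: [180.0, -0.2, 30.5]
ft_force: [-2.5, -0.9, 9.0]
finger_gap: 17.3
grip_force: 58.5
at [461.5 189.9  28.2] [180.   -0.2  30.5] F [-2.5 -0.9  9. ] gap 17.3 t 3.65 -> cm [ -4.68  28.08 -20.17] turn 0.427 j6 76.0
```

```bash
python3 -m crank '[[0,0,-4,0,1],[0,0,-8,0,1],[0,0,-12,0,1],[0,0,-16,0,1],[0,0,-20,0,1],[0,0,-20,0,1]]'
python3 - <<'E'
from h import *
P,uv=cloud('top',386,254,45,119,131); c,r=cv2.minEnclosingCircle(P[:,:2].astype(np.float32)); print(len(P),c,r, P[:,:2].min(0),P[:,:2].max(0))
P,uv=cloud('top',386,254,20,65,85); print('floor',P[:,:2].min(0),P[:,:2].max(0),np.median(P,0))
plan((*c,200),6)
im,d=look('wrist'); save(im,'wrist2.png')
E
```

```text
time: 4.25
tool_pos: [463.4, 190.6, 234.1]
tcp_rot: [179.8, -0.7, 30.5]
ft_force: [1.6, 0.6, -0.8]
finger_gap: 17.8
grip_force: 59.6
525 (571.3367309570312, -98.40388488769531) 65.97750854492188 [ 519.24605326 -159.79856479] [612.48798845 -33.7888828 ]
floor [ 532.88067971 -120.84372724] [611.80986074 -41.87756964] [570.26934931 -81.74528676  75.88863787]
at [463.4 190.6 234.1] [179.8  -0.7  30.5] F [ 1.6  0.6 -0.8] gap 17.8 t 4.25 -> cm [-5.4  30.37  3.43] turn 0.427 j6 76.0
```

View pics/wrist2.png

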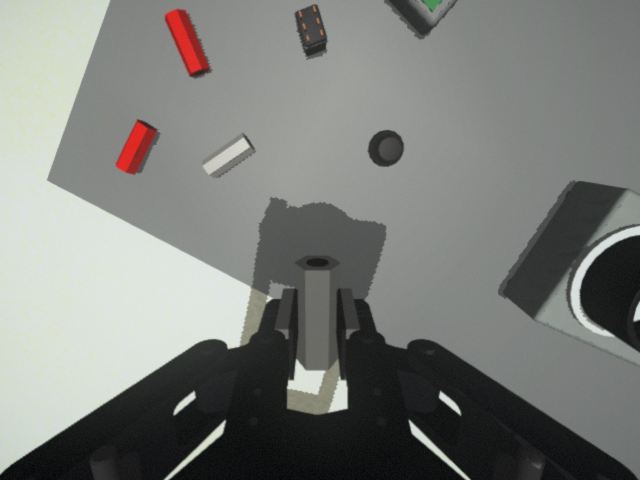

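The pillar is held squarely on its flats at (318,310), so I carry it over the well.

```bash
python3 -m crank '[[-0.8,4.8,0,0,1],[-1.6,9.6,0,0,1],[-2.4,14.4,0,0,1],[-3.2,19.2,0,0,1],[-4,24,0,0,1],[-4.8,28.7,0,0,1],[-4.8,28.7,0,0,1],[-4.8,28.7,0,0,1],[-4.8,28.7,4,0,1],[-4.8,28.7,7.5,0,1],[-4.8,28.7,7.5,0,1],[-4.8,28.7,7.5,0,1]]'
python3 - <<'E'
from h import *
plan((568,-81,127),30)
im,d=look('wrist'); save(im,'wrist3.png')
E
```

```text
time: 5.5
tool_pos: [563.3, -80.8, 150.9]
tcp_rot: [-179.9, 0.1, 30.6]
ft_force: [-0.5, 0.7, 0.6]
finger_gap: 17.4
grip_force: 59.7
at [563.3 -80.8 150.9] [-1.799e+02  1.000e-01  3.060e+01] F [-0.5  0.7  0.6] gap 17.4 t 5.5 -> cm [0.4  0.26 2.39] turn 0.01 j6 46.1
```

View pics/wrist3.png

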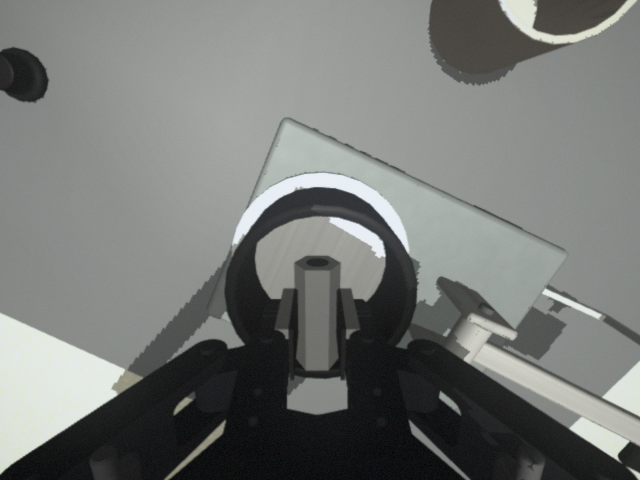

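The pillar at (318,310) is centred over the mouth, whose rim spans columns 226 to 416. I lower it and release.

```bash
python3 - <<'E'
from h import *
for p in((320,188),(226,280),(416,280)): print(w('wrist',*p,125))
E
python3 -m crank '[[0.3,0.1,1.5,0,1],[0.3,0.1,2.3,0,1],[0.3,0.1,2.3,0,1],[0.3,0.1,2.3,0,3.5],[0.3,0.1,2.3,0,3.5],[0.3,0.1,2.3,0,3.5],[0.3,0.1,2.3,0,3.5],[0.3,0.1,2.3,0,3.5],[0.3,0.1,-2,0,3.5],[0.3,0.1,-7,0,3.5],[0.3,0.1,-10,0,3.5],[0.3,0.1,-10,0,3.5]]'
python3 - <<'E'
from h import *
plan((470.3,295.2,140),-27)
im,d=look('wrist'); save(im,'wrist4.png')
E
```

```text
[612.35890583 -55.33740482 125.        ]
[552.44550032 -39.3370187  125.        ]
[ 598.09175991 -116.4688926   125.        ]
time: 6.75
tool_pos: [570.2, -82.2, 258.2]
tcp_rot: [179.6, -0.4, 30.5]
ft_force: [0.4, -0.9, 0.4]
finger_gap: 34.5
grip_force: 0.0
at [570.2 -82.2 258.2] [179.6  -0.4  30.5] F [ 0.4 -0.9  0.4] gap 34.5 t 6.75 -> cm [ 10.43 -37.68  11.63] turn 1.003 j6 46.2
```

View pics/wrist4.png

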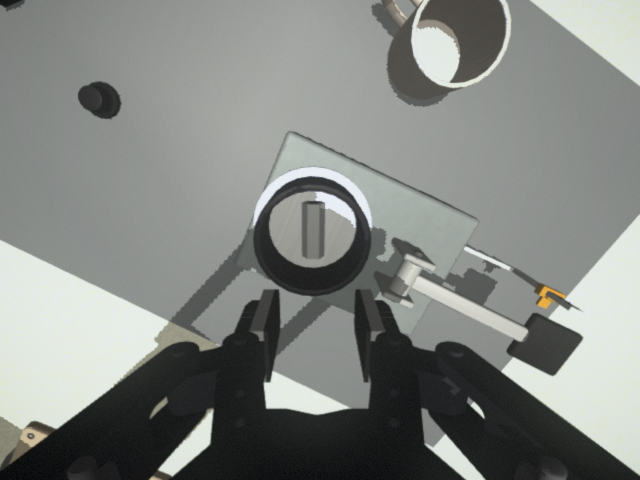

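Pillar b lies in the middle of the well at (313,230). Next is pillar a.

```bash
python3 -m crank '[[1.3,-4.6,0,0.12,6],[2.6,-9.2,0,0.25,6],[3.9,-14,0,0.38,6],[5.2,-18.8,0,0.5,6],[6.5,-23.6,0,0.63,6],[7.8,-28.2,0,0.76,6],[9.1,-33,0,0.9,6],[10.4,-37.7,2,1,6],[10.4,-37.7,7,1,6],[10.4,-37.7,12,1,6],[10.4,-37.7,15,1,6],[10.4,-37.7,15,1,6],[10.4,-37.7,15,1,6]]'
python3 - <<'E'
from h import *
plan((470.3,295.2,27),-27)
E
```

```text
time: 8.1
tool_pos: [465.0, 295.6, 100.5]
tcp_rot: [179.9, 0.1, -26.8]
ft_force: [0.5, 0.5, 0.4]
finger_gap: 59.8
grip_force: 0.0
at [465.  295.6 100.5] [ 1.799e+02  1.000e-01 -2.680e+01] F [0.5 0.5 0.4] gap 59.8 t 8.1 -> cm [ 0.51 -0.22  7.35] turn 0.003 j6 143.9
```

```bash
python3 -m crank '[[0.5,-0.2,3,0,6],[0.5,-0.2,5.5,0,6],[0.5,-0.2,7.3,0,6],[0.5,-0.2,7.3,0,6],[0.5,-0.2,7.3,0,1],[0.5,-0.2,7.3,0,1],[0.5,-0.2,7.3,0,1],[0.5,-0.2,7.3,0,1],[0.5,-0.2,7.3,0,1],[0.5,-0.2,7.3,0,1],[0.5,-0.2,7.3,0,1],[0.5,-0.2,3,0,1],[0.5,-0.2,-2,0,1],[0.5,-0.2,-7,0,1],[0.5,-0.2,-12,0,1],[0.5,-0.2,-12,0,1],[0.5,-0.2,-12,0,1]]'
python3 - <<'E'
from h import *
plan((568,-81,232),-27)
im,d=look('wrist'); print(w('wrist',318,310))
E
```

```text
time: 9.8
tool_pos: [472.4, 296.3, 224.3]
tcp_rot: [-179.7, -0.2, -26.8]
ft_force: [-0.6, -0.2, -2.0]
finger_gap: 17.2
grip_force: 59.0
at [472.4 296.3 224.3] [-179.7   -0.2  -26.8] F [-0.6 -0.2 -2. ] gap 17.2 t 9.8 -> cm [25.56 29.36 -0.82] turn 0.003 j6 143.7
[475.93836294 293.2651383  211.47050464]
```

```bash
python3 -m crank '[[3,3.5,0,0,1],[6.2,7.1,0,0,1],[9.4,10.8,0,0,1],[12.6,14.5,0,0,1],[15.8,18.2,0,0,1],[19,21.9,0,0,1],[22.2,25.6,0,0,1],[25.5,29.4,0,0,1],[25.5,29.4,0,0,1],[25.5,29.4,3,0,1],[25.5,29.4,6,0,1],[25.5,29.4,6,0,1],[25.5,29.4,6,0,1]]'
python3 - <<'E'
from h import *
plan((568,-81,134),-27)
E
```

```text
time: 11.15
tool_pos: [564.6, -81.0, 159.7]
tcp_rot: [179.9, 0.2, -26.8]
ft_force: [1.5, 0.6, -0.8]
finger_gap: 17.3
grip_force: 59.1
at [564.6 -81.  159.7] [179.9   0.2 -26.8] F [ 1.5  0.6 -0.8] gap 17.3 t 11.15 -> cm [ 0.31 -0.16  2.56] turn 0.003 j6 103.5
```

```bash
python3 -m crank '[[0.3,-0.1,1.5,0,1],[0.3,-0.1,2.5,0,1],[0.3,-0.1,2.5,0,1],[0.3,-0.1,2.5,0,3.5],[0.3,-0.1,2.5,0,3.5],[0.3,-0.1,2.5,0,3.5],[0.3,-0.1,2.5,0,3.5],[0.3,-0.1,2.5,0,3.5],[0.3,-0.1,-2,0,3.5],[0.3,-0.1,-6,0,3.5],[0.3,-0.1,-10,0,3.5],[0.3,-0.1,-10,0,3.5]]'
python3 - <<'E'
from h import *
plan((588,-230,260),6)
im,d=look('wrist'); save(im,'wrist5.png')
P,uv=cloud('wrist',315,235,45,80,119)
P=P[np.hypot(P[:,0]-568,P[:,1]+81)<38]; print(len(P),P.min(0),P.max(0),np.median(P,0))
E
```

```text
time: 12.35
tool_pos: [572.3, -82.9, 269.3]
tcp_rot: [-179.8, -0.7, -26.8]
ft_force: [-0.2, -0.5, 0.3]
finger_gap: 35.2
grip_force: 0.0
at [572.3 -82.9 269.3] [-179.8   -0.7  -26.8] F [-0.2 -0.5  0.3] gap 35.2 t 12.35 -> cm [ 8.02 12.42  0.99] turn -0.573 j6 103.5
1925 [ 540.88570329 -104.0237884    80.02025939] [594.03694358 -61.63051583 112.81985865] [567.13746231 -83.69670971 106.90754001]
```

View pics/wrist5.png

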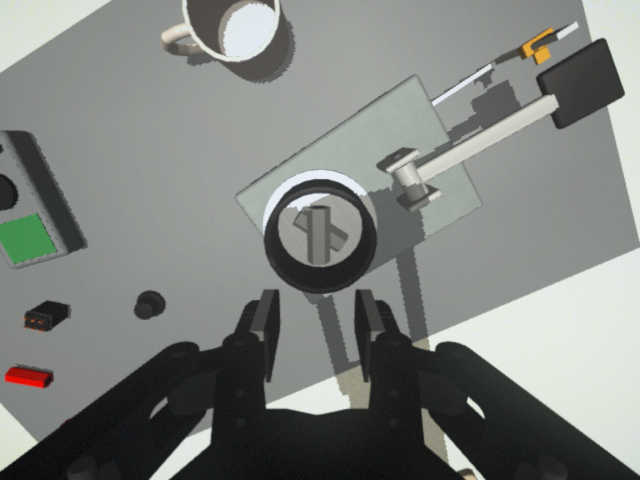

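Both pillars are in the well, crossed at (320,232), with tops at about 111 mm. Next I take a closer look at the pad and pointer.

```bash
python3 - <<'E'
from h import *
plan((565,-290,250),6)
E
python3 -m crank '[[1.8,4,0,-0.12,0],[3.6,8,0,-0.25,0],[5.4,12,0,-0.38,0],[7,15.4,1,-0.5,0],[8.7,18.8,2,-0.57,0],[8.7,18.8,2,-0.57,0],[8.7,18.8,2,-0.57,0],[8.7,18.8,2,-0.57,0]]' 60
python3 - <<'E'
from h import *
plan((588,-298,175),6)
im,d=look('wrist'); save(im,'wrist6.png')
E
```

```text
at [571.2 -82.7 265.8] [-179.9   -0.4  -26.8] F [ 0.3  0.2 -0.3] gap 35.2 t 12.4 -> cm [ 8.79 18.79  1.62] turn -0.573 j6 103.5
time: 13.2
tool_pos: [561.9, -288.4, 240.7]
tcp_rot: [-179.9, 0.0, 5.8]
ft_force: [-1.3, -0.4, -1.0]
finger_gap: -0.1
grip_force: 0.0
at [ 561.9 -288.4  240.7] [-179.9    0.     5.8] F [-1.3 -0.4 -1. ] gap -0.1 t 13.2 -> cm [2.5  1.23 6.56] turn -0.003 j6 52.3
```

View pics/wrist6.png

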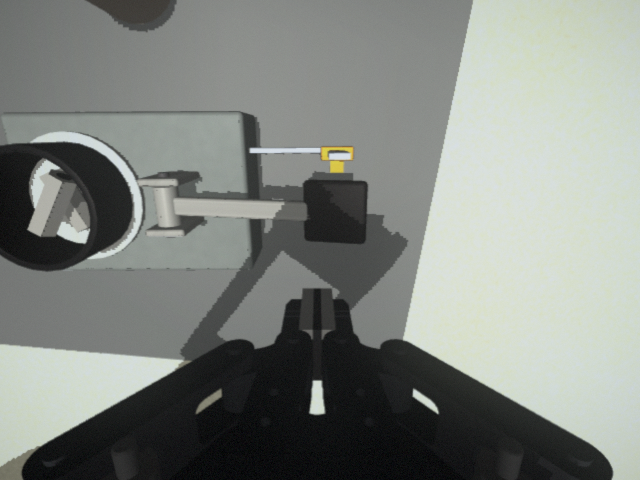

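The view shows the pad centred at (336,211), the brass blade at (337,167) and its collar at (337,153).

```bash
cat > m.py <<'E'
from h import *
import sys
def meas(name,u,v,n):
    im=np.load(f'pics/{name}.npz')['im'].astype(int)
    P,uv=cloud(name,u,v,n,60,150); c=im[uv[:,1].astype(int),uv[:,0].astype(int)]
    y=(c[:,0]>120)&(c[:,2]<0.5*c[:,0]); Q=P[y]
    print('brass',len(Q)); h=np.histogram(Q[:,2],np.arange(90,130,2)); print([(int(b),int(a)) for a,b in zip(*h) if a])
    # 'rows along demag x'
    ex=np.array([np.cos(.107),np.sin(.107)]); s=(Q[:,:2]-[588,-298])@ex
    for lo in range(14,50,4):
        k=(s>=lo)&(s<lo+4)
        if k.any(): print(lo,k.sum(),'z',np.round(np.median(Q[k],0),1),'z10-90',np.round(np.percentile(Q[k][:,2],[10,90]),1))
    b=(c.max(1)<70); B=P[b]; B=B[(np.abs((B[:,:2]-[588,-298])@ex)<25)&(np.hypot(B[:,0]-588,B[:,1]+298)<32)]
    print('pad',len(B),np.median(B,0),B.min(0),B.max(0))
    A=np.c_[B[:,:2]-[588,-298],np.ones(len(B))]; k=np.ones(len(B),bool)
    for _ in range(4):
        f=np.linalg.lstsq(A[k],B[k,2],rcond=None)[0]; k=np.abs(A@f-B[:,2])<3
    print('plane',f,k.sum()); K=B[k]; print('rect',cv2.minAreaRect(K[:,:2].astype(np.float32)))
E
python3 - <<'E'
from m import *
meas('wrist',337,190,60)
E
```

```text
brass 349
[(100, 35), (102, 120), (104, 174), (106, 19), (108, 1)]
22 17 z [ 613.8 -298.9  102.3] z10-90 [101.3 103.3]
26 72 z [ 616.3 -298.6  102.7] z10-90 [101.6 103.4]
30 60 z [ 620.2 -298.4  102.6] z10-90 [101.6 103.6]
34 43 z [ 624.  -289.5  104.9] z10-90 [104.3 105.9]
38 64 z [ 628.2 -290.3  105.3] z10-90 [104.3 106.4]
42 93 z [ 631.1 -297.4  105. ] z10-90 [104.2 105.8]
pad 3848 [ 591.26613335 -299.2936825   134.82360847] [ 565.7284655  -322.49930713  122.92512671] [ 613.09230264 -268.07239733  140.27037072]
plane [ 1.47052251e-02 -1.98510692e-01  1.34439168e+02] 3799
rect ((588.9473266601562, -294.5733642578125), (43.88252258300781, 51.6230354309082), 5.879796028137207)
```

```bash
python3 -m crank '[[2.6,1.3,3,0,0],[2.6,1.3,6,0,0],[2.6,1.3,7.5,0,0],[2.6,1.3,7.5,0,0],[2.6,1.3,7.5,0,0]]' 60
python3 - <<'E'
from h import *
plan((590,-299,155),6)
E
```

```text
time: 13.75
tool_pos: [589.4, -299.0, 167.4]
tcp_rot: [180.0, -0.0, 5.9]
ft_force: [-0.2, -0.3, 0.6]
finger_gap: 0.5
grip_force: 0.0
at [ 589.4 -299.   167.4] [180.   -0.    5.9] F [-0.2 -0.3  0.6] gap 0.5 t 13.75 -> cm [0.06 0.   1.24] turn -0.002 j6 52.8
```

```bash
python3 -m crank '[[0,0,0.5,0,0],[0,0,1,0,0],[0,0,1.5,0,0],[0,0,2,0,0],[0,0,2.5,0,0],[0,0,3,0,0],[0,0,3.4,0,0],[0,0,3.7,0,0],[0,0,3.7,0,0],[0,0,3.7,0,0],[0,0,3.7,0,0]]' 60
python3 - <<'E'
from m import *
plan((590,-299,123.3),6)
look('wrist'); im,d=look('top'); print('WRIST'); meas('wrist',318,200,110); print('TOP'); meas('top',505,238,25)
save(np.load('pics/wrist.npz')['im'],'wrist7.png')
E
```

```text
time: 14.85
tool_pos: [589.8, -300.8, 130.6]
tcp_rot: [179.9, -0.1, 5.8]
ft_force: [-0.8, -3.7, 8.0]
finger_gap: 0.0
grip_force: 3.7
at [ 589.8 -300.8  130.6] [ 1.799e+02 -1.000e-01  5.800e+00] F [-0.8 -3.7  8. ] gap 0.0 t 14.85 -> cm [ 0.04 -0.18  0.73] turn -0.003 j6 52.8
WRIST
brass 570
[(102, 20), (104, 510), (106, 38), (108, 1), (124, 1)]
34 114 z [ 624.8 -306.   105. ] z10-90 [104.3 105.8]
38 220 z [ 628.8 -298.7  105. ] z10-90 [104.3 105.7]
42 236 z [ 631.1 -297.8  105.1] z10-90 [104.4 106. ]
pad 4439 [ 602.17229451 -300.20971482  108.29926461] [ 587.34384847 -323.5834618   101.78487458] [ 613.59233009 -266.49153331  131.97358057]
plane [-4.56240216e-02 -3.96842579e-03  1.08618562e+02] 3320
rect ((599.957275390625, -294.5291442871094), (23.73798179626465, 56.3249397277832), 4.927952766418457)
TOP
brass 0
[]
pad 72 [ 577.47342616 -282.4790377   108.54797961] [ 565.76788113 -292.32707731  100.61335717] [ 586.97713534 -266.28065738  115.37543364]
plane [-1.95015549e-02  2.68780645e-02  1.08066321e+02] 57
rect ((575.8746948242188, -277.89764404296875), (26.66326904296875, 18.601545333862305), 80.12150573730469)
```

View pics/wrist7.png

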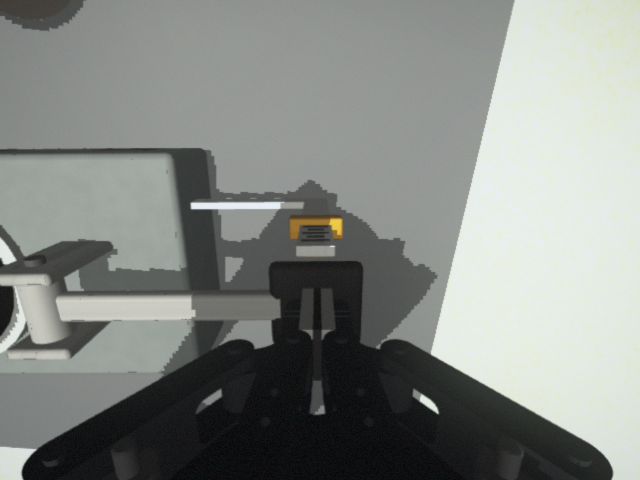

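The lever is near level: the pad plane is at 108.4 mm and the tip at 130.6 − 22.2 mm. The collar top reads 105 mm and the blade top 102.5 mm, so the pointer tip is about 101 mm. I press 7.3 mm further.

```bash
python3 -m crank '[[0,0,0.2,0,0],[0,0,0.4,0,0],[0,0,0.6,0,0],[0,0,0.73,0,0],[0,0,0.73,0,0],[0,0,0.73,0,0],[0,0,0.73,0,0]]'
python3 - <<'E'
from m import *
plan((590,-299,123.2),6)
look('wrist'); meas('wrist',318,200,110)
im,d=look('scene'); save(im,'scene2.png',(110,220,310,340),4)
E
```

```text
time: 15.65
tool_pos: [589.8, -300.8, 123.5]
tcp_rot: [179.9, -0.1, 5.8]
ft_force: [-1.1, -3.8, 10.0]
finger_gap: 0.0
grip_force: 4.4
at [ 589.8 -300.8  123.5] [ 1.799e+02 -1.000e-01  5.800e+00] F [-1.1 -3.8 10. ] gap 0.0 t 15.65 -> cm [ 0.03 -0.18  0.03] turn -0.003 j6 52.8
brass 604
[(102, 29), (104, 527), (106, 47), (108, 1)]
34 119 z [ 624.7 -306.   105.2] z10-90 [104.3 105.9]
38 229 z [ 628.6 -299.1  105.1] z10-90 [104.2 105.9]
42 256 z [ 631.2 -297.7  105.1] z10-90 [104.2 105.9]
pad 4369 [ 602.05044159 -299.81494909  101.24213984] [ 587.32925082 -323.50627102   94.5258049 ] [ 613.56337244 -266.39671702  125.14245683]
plane [-4.44982799e-02  5.16706694e-02  1.01545109e+02] 3276
rect ((600.148681640625, -294.40618896484375), (24.41805076599121, 56.703460693359375), 3.0330698490142822)
```

View pics/scene2.png

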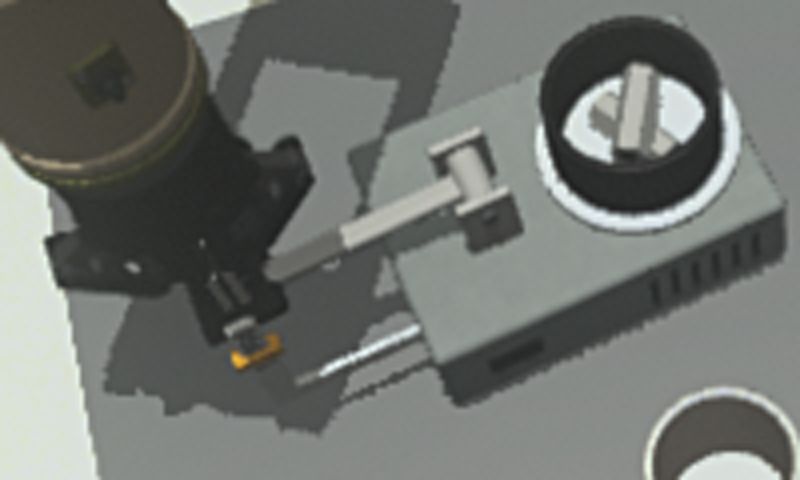

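Both pillars are still in the well at (630,110), and the pad at 101.3 mm is level with the pointer. I hold here.

```bash
Z=0; python3 -m crank '[[0,0,0,0,0],[0,0,0,0,0],[0,0,0,0,0],[0,0,0,0,0],[0,0,0,0,0],[0,0,0,0,0],[0,0,0,0,0],[0,0,0,0,0],[0,0,0,0,0],[0,0,0,0,0],[0,0,0,0,0],[0,0,0,0,0],[0,0,0,0,0],[0,0,0,0,0],[0,0,0,0,0],[0,0,0,0,0],[0,0,0,0,0],[0,0,0,0,0],[0,0,0,0,0],[0,0,0,0,0]]' && python3 -m crank '[[0,0,0,0,0],[0,0,0,0,0],[0,0,0,0,0],[0,0,0,0,0],[0,0,0,0,0],[0,0,0,0,0],[0,0,0,0,0]]' && python3 -c "
from bench import hand_in
print(hand_in())"
```

```text
time: 17.75
tool_pos: [589.8, -300.8, 123.5]
tcp_rot: [179.9, -0.1, 5.8]
ft_force: [-1.0, -2.8, 9.2]
finger_gap: -0.4
grip_force: 4.4
time: 18.45
tool_pos: [589.9, -300.8, 123.5]
tcp_rot: [179.9, -0.1, 5.8]
ft_force: [-0.7, -3.0, 8.6]
finger_gap: 0.4
grip_force: 4.4
the job is handed in; nothing more can be done
None
```

I dropped both pillars into the well, then pressed the pad to about 101.3 mm (pointer tip about 101 mm by camera), held it there for over 2.5 s, and handed the job in at 18.5 s still pressing with about 9 N; no verdict came back.

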